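# Load a two-tier kiln stand with a dish and a cup

### The job

Load the small kiln stand for firing, from the bottom up: lower the plate with the large holes over the four posts until it rests on the low ledges, set the low dish upright in the middle of it, then lower the plate with the small holes over the post tips until it rests on the upper shoulders, and last stand the tall cup upright in the middle of that plate. The ware is brittle, so set it down gently, and leave the lidded jar and the blue bowl where they are.

Things in the scene. Friction and masses are not known exactly. Their poses are not given: they have to be found in the camera images.
- stand: Fixed ceramic kiln stand: foot slab 180 x 70 x 10 mm (x long), four stepped posts at x +-58, y +-14 mm. Ledges at their feet (26 mm in x, 56 in y, tops at 20 mm) carry the lower plate. Posts are 16 mm thick up to a shoulder at 68 mm, which carries the upper plate; then 7 mm pins up to 92 mm, last 5 mm tapered. Origin: centre of underside, on the bench; z up. Same after a half turn about z.
- wide_hole_plate: Lower plate, the longer: loose flat kiln plate 170 x 58 x 10 mm (x long), 0.19 kg (nominal), four large through holes, 20 mm in diameter, at x +-58, y +-14 mm (2 mm play all round on the posts). Lies flat on the bench; grip across its 58 mm width. Origin: centre of underside; z up. Same after a half turn about z. Seated, its underside is 20 mm above the bench.
- small_hole_plate: Upper plate, the shorter: loose flat kiln plate 146 x 54 x 10 mm (x long), 0.17 kg (nominal), four small through holes, 11 mm in diameter, at x +-58, y +-14 mm (2 mm play all round on the 7 mm pins). Lies flat on the bench; grip across its 54 mm width. Origin: centre of underside; z up. Same after a half turn about z. Seated, its underside is 68 mm above the bench.
- low_dish: Low dish: round open pale bisque dish, outer diameter 60 mm near the foot to 62 mm at the rim, 28 mm high, 4 mm wall, 0.06 kg (nominal), standing on the bench; grip across its outside. Origin: centre of underside; z up. On the seated lower plate its underside is 30 mm above the bench.
- tall_cup: Tall cup: round open straight pale bisque cup without handle, outer diameter 46 mm, 70 mm high, 4 mm wall, 0.12 kg (nominal), standing on the bench; grip across its outside. Origin: centre of underside; z up. On the seated upper plate its underside is 78 mm above the bench.
- glaze_jar: Bystander: closed glass jar with a black lid, 48 mm in diameter, 55 mm high, loose on the bench. Origin: centre of the underside. Not to be moved.
- paint_bowl: Bystander: small blue ceramic bowl, 72 mm in diameter at the rim, 32 mm high, loose on the bench. Origin: centre of the underside. Not to be moved.

How it is judged:
On the way, in this order (a step that is already met when the one before it is completed fails the run):
1. the plate with the large holes rests on the low ledges, let go (horizontal distance between wide_hole_plate and stand below 0.006 m and z of wide_hole_plate in the frame of stand between 0.017 and 0.023 m and angle between the x axis of wide_hole_plate and the x axis of stand, either way round below 0.1 rad and angle between wide_hole_plate's own z axis and vertical below 0.05 rad and contact force between the fingers and wide_hole_plate below 0.1 N), for 0.2 s.
2. the low dish stands upright in the middle of it, let go (horizontal distance between wide_hole_plate and stand below 0.006 m and z of wide_hole_plate in the frame of stand between 0.017 and 0.023 m and angle between the x axis of wide_hole_plate and the x axis of stand, either way round below 0.1 rad and angle between wide_hole_plate's own z axis and vertical below 0.05 rad and horizontal distance between low_dish and wide_hole_plate below 0.012 m and z of low_dish in the frame of stand between 0.026 and 0.034 m and angle between low_dish's own z axis and vertical below 0.1 rad and contact force between the fingers and low_dish below 0.1 N), for 0.2 s.
3. the plate with the small holes rests on the upper shoulders, let go (horizontal distance between each of wide_hole_plate, small_hole_plate and stand below 0.006 m and z of wide_hole_plate in the frame of stand between 0.017 and 0.023 m and angle between the x axis of each of wide_hole_plate, small_hole_plate and the x axis of stand, either way round below 0.1 rad and angle between each of wide_hole_plate, small_hole_plate's own z axis and vertical below 0.05 rad and horizontal distance between low_dish and wide_hole_plate below 0.012 m and z of low_dish in the frame of stand between 0.026 and 0.034 m and angle between low_dish's own z axis and vertical below 0.1 rad and z of small_hole_plate in the frame of stand between 0.065 and 0.071 m and contact force between the fingers and small_hole_plate below 0.1 N), for 0.2 s.
At the end, for the whole second after the job is handed in: Plates level over all four posts: large-holed on the low ledges, small-holed on the upper shoulders (height 3 mm, centre 6 mm, in line 0.1 rad). Dish and cup upright (0.1 rad), resting on the lower and upper plate, each within 12 mm of its middle. All at rest (horizontal distance between each of wide_hole_plate, small_hole_plate and stand below 0.006 m and z of wide_hole_plate in the frame of stand between 0.017 and 0.023 m and angle between the x axis of each of wide_hole_plate, small_hole_plate and the x axis of stand, either way round below 0.1 rad and angle between each of wide_hole_plate, small_hole_plate's own z axis and vertical below 0.05 rad and horizontal distance between low_dish and wide_hole_plate below 0.012 m and z of low_dish in the frame of stand between 0.026 and 0.034 m and angle between each of low_dish, tall_cup's own z axis and vertical below 0.1 rad and z of small_hole_plate in the frame of stand between 0.065 and 0.071 m and horizontal distance between tall_cup and small_hole_plate below 0.012 m and z of tall_cup in the frame of stand between 0.074 and 0.082 m and linear speed of each of wide_hole_plate, low_dish, small_hole_plate, tall_cup below 0.02 m/s); the robot touches nothing.
It fails at once if the dish or the cup is dropped: it falls free of the fingers faster than 0.55 m/s, a fall of about 15 mm ((contact force between the fingers and low_dish below 0.1 N and linear speed of low_dish above 0.55 m/s) or (contact force between the fingers and tall_cup below 0.1 N and linear speed of tall_cup above 0.55 m/s)).
It fails at once if the lidded jar or the blue bowl is shifted by more than 20 mm (distance of any of glaze_jar, paint_bowl from where it was at the start of the episode above 0.02 m).
It fails at once if the dish or the cup is pressed down hard (more than 40 N against a plate) (contact force between any of low_dish, tall_cup and wide_hole_plate above 40 N or contact force between any of low_dish, tall_cup and small_hole_plate above 40 N).
It also fails if it takes over 115 s, if anything falls off the work surface, if the arm or the gripper's body presses on something with over 40 N, if the wrist force passes 120 N, or if a joint passes its speed limit or range.

### The arm

A 6-joint arm with a two-finger parallel gripper is mounted at the origin on the work surface. World frame = base frame: x ahead of the robot, y to its left, z up, the work surface at z = 0. Lengths are in m, angles in rad, forces in N, time in s.
With the tool pointing down it reaches from about 0.35 to 0.85 m from the base axis. Payload 8.1 kg.
Tool frame: the origin (TCP) lies at the centre of the arm's flange, where the gripper is bolted on; the fingertips stand 186 mm ahead of it and the grasp point (between the pads) lies 167 mm ahead of it; z points along the fingers, y is the line along which they close (so a half turn about z gives the same grasp; the last joint's range is limited). The gripper opens to 93 mm and grips with 3 to 60 N. Pads are 15 mm wide; open, the fingers measure 128 mm over their backs; the gripper's body (75 mm by 188 mm) begins 65 mm behind the grasp point.
Start: joints at [-1.39, 0.13, 1.488, -0, 1.523, -0.085], TCP at [0.158, -0.579, 0.405] pointing down, gripper open.
Joint ranges: [-2.96, 2.96], [-0.89, 2.26], [0.02, 2.5], [-1.34, 4.48], [0, 2.73], [-2.66, 2.66]. Speed limits (rad/s): [2.39, 2.39, 2.79, 3.14, 3.14, 3.14].

### API

Orientations are given as a rotation vector (axis times angle).
In Python, from plant import read_state, read_camera, camera_params, robot gives the robot as it stands.
- The arm moves only by the tool carry_out, never from a script. Its argument "targets" is a list of rows, each an object of numbers: "hand": the opening in per cent of the stroke, from 0 (shut) to 100 (fully open); "x", "y", "z": the shift along the tool's x, y, z in m; "ax", "ay", "az": the turn, a rotation vector about the tool's x, y, z in rad. In form: [{"hand": .., "x": .., "y": .., "z": .., "ax": .., "ay": .., "az": ..}, ...]. A call has 1 to 8 rows; each row is the pose to reach, as a shift and turn from the pose commanded when the call began, along the tool's axes at that moment; what a row does not reach only later rows make up. A row lasts 1/8 s, in which the tool goes at most 62.5 mm and 10.7 degrees, less where a joint would pass 70% of its speed; a pose out of reach is approached as far as the arm can. A call with a gripper value outside its range is refused whole. The fingers move at their own pace and stop on an object; "newtons" is the grip in N (left out, the last holds). Time passes only in rows, so rows that repeat a pose let the fingers close. It gives the time, the measured TCP pose, the force, the opening and the grip force at its end, in the units of the state.
- read_state(): the state, without advancing time (a new reading comes with each control period).
- read_camera(name): name is "scene" or "top" or "wrist"; returns (picture, depth): 480x640x3 uint8, blue, green, red; 480x640 float32, m along the optical axis (not along the pixel's ray), 0 where there is no reading.
- camera_params(name): a dict with "fx", "fy", "cx", "cy" (pixels), "position" and "rotation" of the camera in the world. Camera axes: x right, y up, looking along -z (the intrinsics and any distortion apply to the point x, -y, -z); pixel columns grow to the right and rows downward; lengths in m; the calibration is good to about 2 mm. The wrist camera is an equidistant fisheye: a pixel r from the principal point sees the ray r / f radians off the axis. A picture is of the moment at which its call begins: read the wrist's pose just before it. camera_params takes no time and is no camera call; for the wrist camera it gives the pose at the moment of the call.
- robot.close_job(): hands the job in; it is judged then, once.
The state is a dict: "t": time; "q": joint angles; "dq": joint speeds; "joint_torque": joint torques, N m; "tool_pos": TCP position; "orientation": TCP orientation; "force": force on the tool from outside, world axes, zero at the start; "wrist_torque": the same for the moment, N m; "opening": finger opening in m; "gripper_force": force on a finger pad.
Only numpy, scipy, OpenCV 4.12 (cv2) and the standard library are available. Lean on these libraries where they do the work, as an engineer would, in place of code of your own. Each camera call takes 0.05 s, during which the arm holds its last target. There are 200 camera calls.

## Working session

There is one attempt and no reset: what is moved stays moved. The work goes in short steps, Python scripts to look and compute and a tool call to move; the robot and the scene stay as the last step left them, time stands still between calls to the robot, and variables do not carry over. Pictures are saved under pics/ and viewed, at most 14 in all, crops included, and the job is handed in when it is done.

Besides the shell and the picture viewer there is one more tool, called after "Request:" as a command line: name --argument value ..., lists and objects as JSON in quotes. carry_out: Moves the arm, as the interface text tells. Its arguments: {"type":"object","properties":{"targets":{"type":"array","items":{"type":"object","properties":{"hand":{"type":"number"},"x":{"type":"number"},"y":{"type":"number"},"z":{"type":"number"},"ax":{"type":"number"},"ay":{"type":"number"},"az":{"type":"number"}}}},"newtons":{"type":"number"}},"required":["targets"]}

```bash
mkdir -p pics; ls; python3 - <<'E'
from plant import *
import cv2,numpy as np
s=read_state();print(s)
for n in("top","scene"):
    p,d=read_camera(n);cv2.imwrite(f"pics/{n}0.png",p);np.savez(f"{n}0.npz",p=p,d=d);print(n,camera_params(n))
E
```

```text
pics
{'t': 0.0, 'q': array([-1.39039613e+00,  1.31154299e-01,  1.48930456e+00, -4.26957253e-07,
        1.52298362e+00, -8.54173191e-02]), 'dq': array([-5.07104586e-04,  6.92199808e-04, -2.41498537e-03,  9.01865209e-05,
       -1.79268545e-03,  6.52379933e-04]), 'joint_torque': array([ 1.69425439e-04, -5.59841573e+01, -4.91759777e+01,  7.70305004e-02,
        3.56613554e-02, -1.34834236e-04]), 'tool_pos': array([ 0.15758812, -0.57869221,  0.40367735]), 'orientation': array([-3.11205434e+00, -4.16072137e-01,  1.38531573e-04]), 'force': array([-0.24638798, -0.428626  ,  0.05357931]), 'wrist_torque': array([ 0.00928475,  0.03791537, -0.0121996 ]), 'gripper_force': 0.0, 'opening': 0.09239371088061962}
top {'fx': 506.2327992710244, 'fy': 506.2327992710244, 'cx': 322.45407761408745, 'cy': 244.83796070020338, 'position': array([ 0.48357301, -0.00540677,  0.99411499]), 'rotation': array([ 0.04831953, -0.0545233 , -1.57832247])}
scene {'fx': 443.89429366429846, 'fy': 443.89429366429846, 'cx': 322.1327048493498, 'cy': 236.3436667880391, 'position': array([ 1.03956155, -0.51853795,  0.63903619]), 'rotation': array([0.82837097, 0.33359229, 0.69368003])}
```

View pics/top0.png

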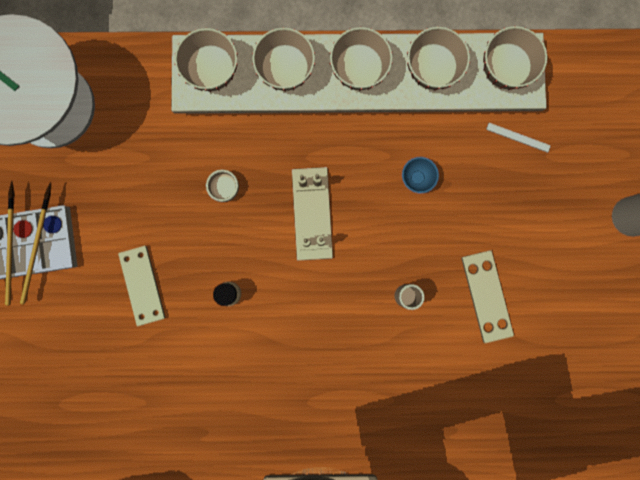

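View pics/scene0.png

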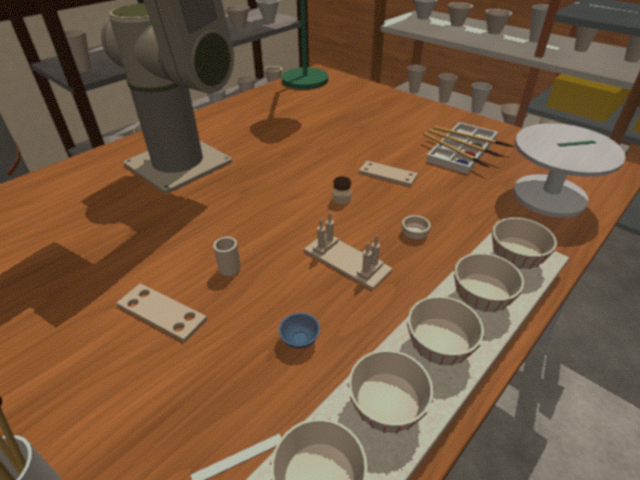

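The top view shows the stand at (313,213), the large-hole plate at (488,297), the small-hole plate at (142,285), the dish at (222,185) and the cup at (411,296). The jar is at (226,294) and the bowl at (420,175). In the scene view everything is standing upright.

```bash
cat > h.py <<'E'
import numpy as np,cv2
from scipy.spatial.transform import Rotation as R
from plant import *
def rays(c,u,v,fish=False):
    x=(u-c['cx'])/c['fx'];y=(v-c['cy'])/c['fy']
    if fish:
        th=np.hypot(x,y);k=np.where(th>1e-9,np.tan(th)/np.maximum(th,1e-9),1);x=x*k;y=y*k
    return np.stack([x,-y,-np.ones_like(x)],-1)   # unit depth along the axis
def onplane(c,u,v,z,fish=False):
    d=rays(c,np.asarray(u,float),np.asarray(v,float),fish)@R.from_rotvec(c['rotation']).as_matrix().T
    return c['position']+d*((z-c['position'][2])/d[...,2])[...,None]
def cloud(c,D,fish=False):
    v,u=np.mgrid[:480,:640].astype(float)
    return c['position']+(rays(c,u,v,fish)*D[...,None])@R.from_rotvec(c['rotation']).as_matrix().T
E
python3 - <<'E'
from h import *
z=np.load('top0.npz');c=camera_params('top');P=cloud(c,z['d'])
hsv=cv2.cvtColor(z['p'],cv2.COLOR_BGR2HSV)
print('bench z',np.median(P[330:400,150:300,2]))
for n,(u,v),h in [('stand',(313,213),.01),('wide',(488,297),.01),('small',(142,285),.01),('dish',(222,185),.028),('cup',(411,296),.07),('jar',(226,294),.055),('bowl',(420,175),.032)]:
    m=np.zeros((480,640),np.uint8);r=60 if n in('stand','wide','small') else 28
    sl=np.s_[v-r:v+r,u-r:u+r]
    m[sl]=((P[sl][...,2]>.006)).astype(np.uint8)
    if n in('stand','wide','small'): m[sl]&=((hsv[sl][...,1]<110)&(hsv[sl][...,2]>100)).astype(np.uint8)
    k,l,st,_=cv2.connectedComponentsWithStats(m);m=l==1+np.argmax(st[1:,4])
    q=P[m]
    cs,_=cv2.findContours(m.astype(np.uint8),0,1);cc=max(cs,key=cv2.contourArea)[:,0]
    if n in('stand','wide','small'):
        W=onplane(c,cc[:,0],cc[:,1],h)[:,:2]
        (a,b),(w,hh),ang=cv2.minAreaRect((W*1000).astype(np.float32)); print(n,a,b,w,hh,ang,np.percentile(q[:,2],[5,50,98]))
    else:
        q2=q[q[:,2]>h-.006] if n!='jar' else q[q[:,2]>h-.01]
        (a,b),rr=cv2.minEnclosingCircle((q2[:,:2]*1000).astype(np.float32));print(n,a,b,2*rr,np.percentile(q[:,2],[5,50,98]),len(q2))
E
```

```text
bench z -0.00024328332903267302
stand 610.6683959960938 10.793645858764648 179.0743408203125 69.67572784423828 2.9862935543060303 [0.00757581 0.01068825 0.07041037]
wide 446.3088684082031 -327.783447265625 169.87213134765625 59.92829895019531 13.133871078491211 [0.00733729 0.01018862 0.01401787]
small 472.7674865722656 342.737548828125 145.54319763183594 54.32208251953125 15.322712898254395 [0.00712055 0.00972112 0.01377956]
dish 582.6896362304688 101.49430847167969 291.5611877441406 [0.00643805 0.0216659  0.03056989] 225
cup 462.82781982421875 -98.4361801147461 190.62899780273438 [0.00656451 0.04794351 0.07307669] 181
jar 466.8284606933594 94.43608093261719 202.47463989257812 [0.02133721 0.05408445 0.05833512] 442
bowl 596.3018798828125 -112.84630584716797 311.4552307128906 [0.00726373 0.01920249 0.03473494] 329
```

```bash
cat >> h.py <<'E'
def go(x,y,z,head):
    "shift/turn in tool axes from the present pose to TCP x,y,z pointing down, tool x at head (deg)"
    s=read_state();A=R.from_rotvec(s['orientation']);h=np.radians(head)
    B=R.from_matrix(np.array([[np.cos(h),np.sin(h),0],[np.sin(h),-np.cos(h),0],[0,0,-1]]))
    print('t',round(s['t'],2),'shift',np.round(A.inv().apply(np.array([x,y,z])-s['tool_pos']),4),'turn',np.round((A.inv()*B).as_rotvec(),4),'F',np.round(s['force'],1))
E
python3 - <<'E'
from h import *
go(.446,-.328,.36,13.1)
print(camera_params('wrist'))
E
```

```text
t 0.1 shift [ 0.3441 -0.1661  0.0441] turn [-0.0016 -0.0001  0.0372] F [1.  0.  0.4]
{'fx': 371.64829954431775, 'fy': 371.64829954431775, 'cx': 318.00803703510377, 'cy': 243.6804120460275, 'position': array([ 0.23552588, -0.55710903,  0.38320688]), 'rotation': array([-0.24902919,  0.19247133, -1.29474448])}
```

Request:
carry_out --targets '[{"hand":100,"x":0.344,"y":-0.166,"z":0.044,"az":0.037},{"hand":100,"x":0.344,"y":-0.166,"z":0.044,"az":0.037},{"hand":100,"x":0.344,"y":-0.166,"z":0.044,"az":0.037},{"hand":100,"x":0.344,"y":-0.166,"z":0.044,"az":0.037},{"hand":100,"x":0.344,"y":-0.166,"z":0.044,"az":0.037},{"hand":100,"x":0.344,"y":-0.166,"z":0.044,"az":0.037},{"hand":100,"x":0.344,"y":-0.166,"z":0.044,"az":0.037},{"hand":100,"x":0.344,"y":-0.166,"z":0.044,"az":0.037}]'

```text
schema error: expected keys hand, x, y, z, ax, ay, az
```

```bash
python3 - <<'E'
from h import *
go(.446,-.328,.36,13.1)
c=camera_params('wrist');p,d=read_camera('wrist');cv2.imwrite('pics/w1.png',p);np.savez('w1.npz',p=p,d=d,**c)
E
```

```text
t 0.1 shift [ 0.3441 -0.1661  0.0441] turn [-0.0016 -0.0001  0.0372] F [1.  0.  0.4]
```

View pics/w1.png

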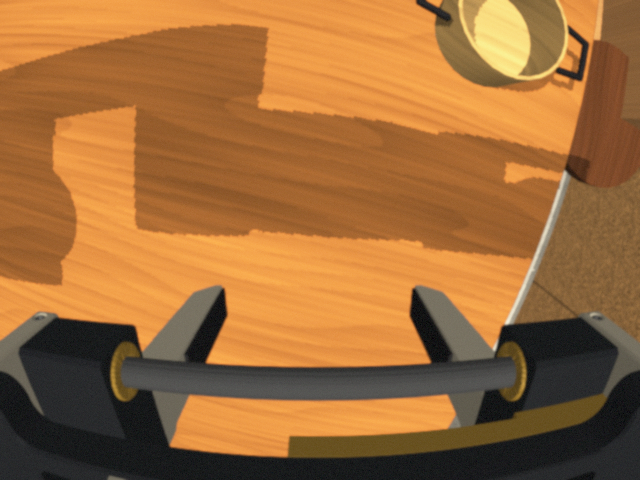

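The wrist picture shows only bare bench, with the fingertips near (215,300) and (420,300). The move was refused for missing keys.

Request:
carry_out --targets '[{"hand":100,"x":0.274,"y":-0.166,"z":0.044,"ax":0,"ay":0,"az":0.037},{"hand":100,"x":0.274,"y":-0.166,"z":0.044,"ax":0,"ay":0,"az":0.037},{"hand":100,"x":0.274,"y":-0.166,"z":0.044,"ax":0,"ay":0,"az":0.037},{"hand":100,"x":0.274,"y":-0.166,"z":0.044,"ax":0,"ay":0,"az":0.037},{"hand":100,"x":0.274,"y":-0.166,"z":0.044,"ax":0,"ay":0,"az":0.037},{"hand":100,"x":0.274,"y":-0.166,"z":0.044,"ax":0,"ay":0,"az":0.037},{"hand":100,"x":0.274,"y":-0.166,"z":0.044,"ax":0,"ay":0,"az":0.037},{"hand":100,"x":0.274,"y":-0.166,"z":0.044,"ax":0,"ay":0,"az":0.037}]'

```text
t: 1.15
tool_pos: [0.3777, -0.3478, 0.3609]
orientation: [3.121, 0.357, -0.0]
force: [-0.4, -0.4, -0.2]
opening: 0.0932
gripper_force: 0.0
```

```bash
cat >> h.py <<'E'
def plate(tag,z=.01,guess=None):
    "rectangle of the pale plate top at height z in the wrist view, in mm and deg; guess = world xy"
    c=camera_params('wrist');p,d=read_camera('wrist');cv2.imwrite(f'pics/{tag}.png',p);np.savez(tag+'.npz',p=p,d=d,**c)
    h=cv2.cvtColor(p,cv2.COLOR_BGR2HSV);m=((h[...,1]<90)&(h[...,2]>120)).astype(np.uint8)
    k,l,st,ce=cv2.connectedComponentsWithStats(m);o=[]
    for i in np.argsort(-st[1:,4])[:3]+1:
        cs,_=cv2.findContours((l==i).astype(np.uint8),0,1);cc=max(cs,key=cv2.contourArea)[:,0]
        W=onplane(c,cc[:,0],cc[:,1],z,True)[:,:2]*1000
        print(st[i],np.round(np.array(sum([list(np.atleast_1d(a)) for a in cv2.minAreaRect(W.astype(np.float32))],[])),1))
E
python3 - <<'E'
from h import *
go(.446,-.328,.36,13.1)
plate('w2')
E
```

```text
t 1.15 shift [ 0.071  -0.0039  0.0009] turn [ 0.0005  0.0003 -0.0011] F [-0.4 -0.4 -0.2]
[  280    52    67   188 10878] [ 445.4 -327.6  170.    58.4   13.2]
[ 577   49   63   79 4140] [ 611.7 -626.7   95.7  115.4   19.9]
[  14    0   49   39 1177] [540.4   9.   42.7  75.9   3.2]
```

View pics/w2.png

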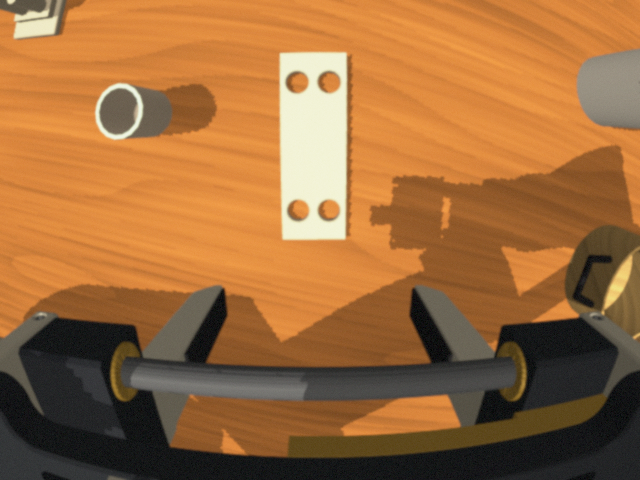

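The wrist view shows the large-hole plate whole, at (280–347, 52–239). Its measured 170 x 58.4 mm matches the drawing. The cup is at (120,110).

Request:
carry_out --targets '[{"hand":100,"x":0.0706,"y":-0.0043,"z":0,"ax":0,"ay":0,"az":0},{"hand":100,"x":0.0706,"y":-0.0043,"z":0.05,"ax":0,"ay":0,"az":0},{"hand":100,"x":0.0706,"y":-0.0043,"z":0.09,"ax":0,"ay":0,"az":0},{"hand":100,"x":0.0706,"y":-0.0043,"z":0.13,"ax":0,"ay":0,"az":0},{"hand":100,"x":0.0706,"y":-0.0043,"z":0.15,"ax":0,"ay":0,"az":0},{"hand":100,"x":0.0706,"y":-0.0043,"z":0.165,"ax":0,"ay":0,"az":0},{"hand":100,"x":0.0706,"y":-0.0043,"z":0.1725,"ax":0,"ay":0,"az":0},{"hand":100,"x":0.0706,"y":-0.0043,"z":0.1725,"ax":0,"ay":0,"az":0}]'

```text
t: 2.2
tool_pos: [0.4464, -0.3269, 0.1887]
orientation: [3.121, 0.358, 0.001]
force: [-0.0, -0.8, -0.5]
opening: 0.093
gripper_force: 0.0
```

Request:
carry_out --targets '[{"hand":50,"x":0,"y":0,"z":0,"ax":0,"ay":0,"az":0},{"hand":50,"x":0,"y":0,"z":0,"ax":0,"ay":0,"az":0},{"hand":50,"x":0,"y":0,"z":0,"ax":0,"ay":0,"az":0},{"hand":50,"x":0,"y":0,"z":0,"ax":0,"ay":0,"az":0},{"hand":50,"x":0,"y":0,"z":0,"ax":0,"ay":0,"az":0},{"hand":50,"x":0,"y":0,"z":0,"ax":0,"ay":0,"az":0}]' --newtons 25

```text
t: 2.95
tool_pos: [0.4463, -0.3267, 0.1885]
orientation: [3.121, 0.359, 0.0]
force: [0.1, 0.4, 2.7]
opening: 0.0579
gripper_force: 25.0
```

```bash
python3 - <<'E'
from h import *
go(.532,.0067,.36,3)
E
```

```text
t 2.95 shift [ 0.1591 -0.3052 -0.1716] turn [ 0.0003 -0.0003  0.1765] F [0.1 0.4 2.7]
```

Request:
carry_out --targets '[{"hand":50,"x":0,"y":0,"z":-0.03,"ax":0,"ay":0,"az":0},{"hand":50,"x":0,"y":0,"z":-0.08,"ax":0,"ay":0,"az":0},{"hand":50,"x":0,"y":0,"z":-0.13,"ax":0,"ay":0,"az":0},{"hand":50,"x":0.01,"y":-0.04,"z":-0.18,"ax":0,"ay":0,"az":0.02},{"hand":50,"x":0.02,"y":-0.1,"z":-0.211,"ax":0,"ay":0,"az":0.06},{"hand":50,"x":0.03,"y":-0.15,"z":-0.211,"ax":0,"ay":0,"az":0.1},{"hand":50,"x":0.04,"y":-0.2,"z":-0.211,"ax":0,"ay":0,"az":0.14},{"hand":50,"x":0.05,"y":-0.25,"z":-0.211,"ax":0,"ay":0,"az":0.176}]'

```text
t: 3.95
tool_pos: [0.4376, -0.0701, 0.3988]
orientation: [-3.14, -0.081, 0.001]
force: [0.5, 0.1, -2.6]
opening: 0.0574
gripper_force: 25.0
```

```bash
python3 - <<'E'
from h import *
go(.43,.0016,.40,3)
E
```

```text
t 3.95 shift [-0.0039 -0.072  -0.0011] turn [-0.0003  0.0003 -0.001 ] F [ 0.5  0.1 -2.6]
```

Request:
carry_out --targets '[{"hand":50,"x":-0.002,"y":-0.036,"z":0,"ax":0,"ay":0,"az":0},{"hand":50,"x":-0.004,"y":-0.072,"z":0,"ax":0,"ay":0,"az":0},{"hand":50,"x":-0.004,"y":-0.072,"z":0,"ax":0,"ay":0,"az":0},{"hand":50,"x":-0.004,"y":-0.072,"z":0,"ax":0,"ay":0,"az":0},{"hand":50,"x":-0.004,"y":-0.072,"z":0,"ax":0,"ay":0,"az":0}]'

```text
t: 4.58
tool_pos: [0.4305, -0.0009, 0.399]
orientation: [3.14, 0.081, -0.001]
force: [1.2, 0.3, -2.4]
opening: 0.0576
gripper_force: 25.0
```

```bash
python3 - <<'E'
from h import *
go(.43,.0016,.40,3)
plate('w3')
E
```

```text
t 4.58 shift [-0.0003 -0.0025 -0.001 ] turn [ 0.0002  0.0004 -0.0008] F [ 1.2  0.3 -2.4]
[  250   128   137   240 27024] [381.6  -3.1 273.1 137.3   3. ]
[ 279    0   72  126 8847] [585.8  11.  130.9  69.6   2.9]
[  14  111   56  123 3527] [471.7 342.9 145.9  56.2  15.4]
```

View pics/w3.png

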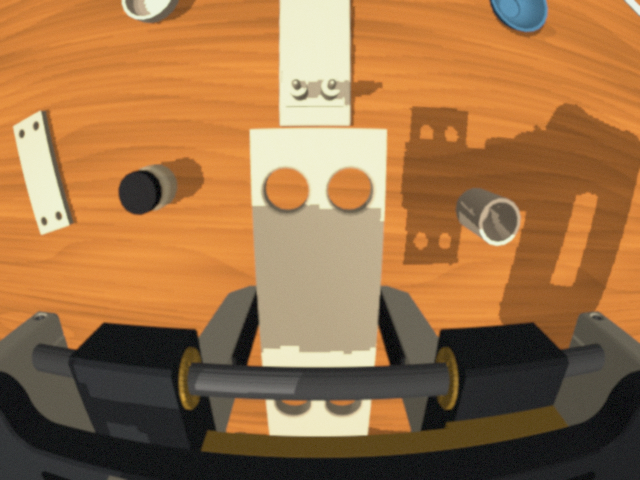

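The held plate is seen from above with its front holes at (286,190) and (350,189). The near stand posts are at (299,88) and (330,88), and the jar, cup and bowl are clear.

```bash
cat >> h.py <<'E'
def held_holes(tag,dz,half=58,wid=14,vmax=260):
    "holes in the held plate seen from above; plate top at tcp z - dz; prints plate centre offset in the tool frame (mm)"
    z=np.load(tag+'.npz');s=read_state();c={k:z[k] for k in('fx','fy','cx','cy','position','rotation')}
    h=cv2.cvtColor(z['p'],cv2.COLOR_BGR2HSV);m=((h[...,1]<90)&(h[...,2]>90)).astype(np.uint8);m[:,:100]=0
    cs,hi=cv2.findContours(m,cv2.RETR_CCOMP,cv2.CHAIN_APPROX_NONE)
    T=R.from_rotvec(s['orientation']);out=[]
    for k,cc in enumerate(cs):
        if hi[0][k][3]>=0 and 150<cv2.contourArea(cc)<6000 and cc[:,0,1].max()<vmax:
            W=onplane(c,cc[:,0,0],cc[:,0,1],s['tool_pos'][2]-dz,True)
            L=T.inv().apply(W-s['tool_pos'])*1000
            (a,b),r=cv2.minEnclosingCircle(L[:,:2].astype(np.float32));e=cv2.fitEllipse(L[:,:2].astype(np.float32))
            print('hole px',cc[:,0].mean(0),'tool xy',np.round([a,b],2),'dia',round(2*r,1),'ell',np.round(e[0],2),np.round(e[1],1));out.append([a,b])
    return out
E
python3 - <<'E'
from h import *
held_holes('w3',.1785)
z=np.load('w3.npz');cv2.imwrite('pics/c3.png',cv2.resize(z['p'][40:140,260:370],None,fx=5,fy=5,interpolation=2))
E
```

```text
hole px [349.1023622  188.63779528] tool xy [57.78 12.84] dia 20.2 ell [57.74 12.91] [19.  19.9]
hole px [286.67716535 188.7007874 ] tool xy [ 57.81 -13.86] dia 20.1 ell [ 57.69 -13.93] [19.  19.9]
```

View pics/c3.png

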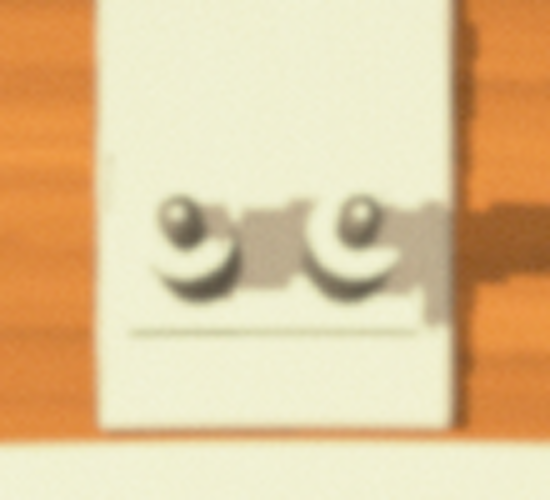

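The crop shows the near pins, tips at about (296,82) and (332,83) in the full picture, on a stand parallel to the plate.

```bash
python3 - <<'E'
from h import *
z=np.load('w3.npz');c={k:z[k] for k in('fx','fy','cx','cy','position','rotation')}
a=onplane(c,[296,332.2],[82,83],.092,True)*1000;print(np.round(a,1),a.mean(0)[:2]+58*np.array([np.cos(.052),np.sin(.052)]))
go(.6105,.0117,.30,3)
E
```

```text
[[551.1  22.3  92. ]
 [551.7  -5.   92. ]] [609.31604826  11.6382163 ]
t 4.62 shift [ 0.1805 -0.0034  0.099 ] turn [ 0.0001  0.0004 -0.001 ] F [ 1.   0.2 -2.1]
```

Request:
carry_out --targets '[{"hand":50,"x":0.05,"y":-0.0034,"z":0,"ax":0,"ay":0,"az":-0.001},{"hand":50,"x":0.1,"y":-0.0034,"z":0,"ax":0,"ay":0,"az":-0.001},{"hand":50,"x":0.15,"y":-0.0034,"z":0.02,"ax":0,"ay":0,"az":-0.001},{"hand":50,"x":0.1803,"y":-0.0034,"z":0.05,"ax":0,"ay":0,"az":-0.001},{"hand":50,"x":0.1803,"y":-0.0034,"z":0.08,"ax":0,"ay":0,"az":-0.001},{"hand":50,"x":0.1803,"y":-0.0034,"z":0.094,"ax":0,"ay":0,"az":-0.001},{"hand":50,"x":0.1803,"y":-0.0034,"z":0.094,"ax":0,"ay":0,"az":-0.001},{"hand":50,"x":0.1803,"y":-0.0034,"z":0.094,"ax":0,"ay":0,"az":-0.001}]'

```text
t: 5.62
tool_pos: [0.6106, 0.0125, 0.3071]
orientation: [3.14, 0.084, 0.004]
force: [0.1, -0.2, -1.6]
opening: 0.0577
gripper_force: 25.0
```

```bash
python3 - <<'E'
from h import *
go(.6103,.0115,.305,3)
plate('w4');held_holes('w4',.1785)
z=np.load('w4.npz');cv2.imwrite('pics/c4.png',cv2.resize(z['p'][120:230,240:400],None,fx=5,fy=5,interpolation=2))
E
```

```text
t 5.62 shift [-0.0004  0.001   0.0021] turn [ 0.0003 -0.0024  0.001 ] F [ 0.1 -0.2 -1.6]
[  250   125   137   243 30018] [596.1  12.1 206.8 102.9   3.1]
[ 491    0  149   56 3759] [ 842.4 -205.3   54.5  182.6    1.8]
[  72  134   65   77 3246] [661.4 196.   65.   66.3   6.7]
hole px [366.89090909 187.74545455] tool xy [58.13 20.17] dia 11.8 ell [57.9  20.82] [ 3.3 12. ]
hole px [269.71212121 188.        ] tool xy [ 57.89 -20.3 ] dia 14.0 ell [ 57.81 -21.25] [ 4.4 14.6]
```

View pics/c4.png

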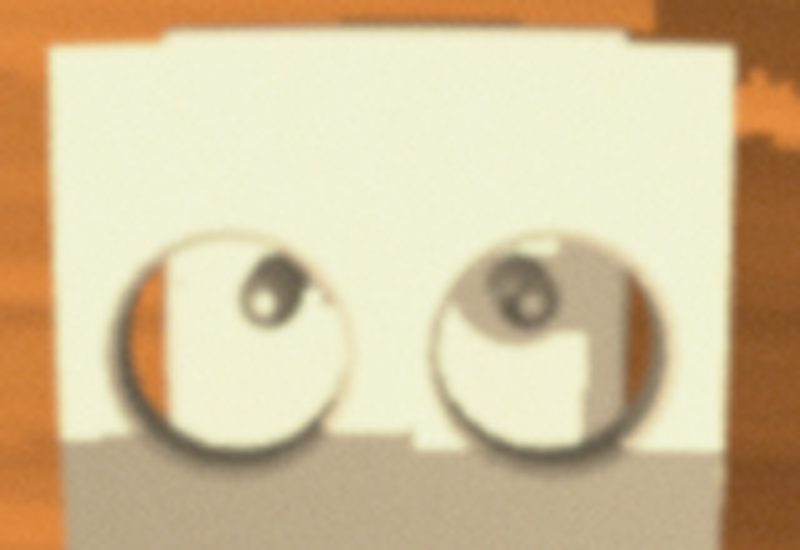

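Through the front holes the pin tips sit at about (293,180) and (346,180) in the full picture. The hole rims are centred at (286.5,189.5) and (350,190).

```bash
python3 - <<'E'
from h import *
z=np.load('w4.npz');c={k:z[k] for k in('fx','fy','cx','cy','position','rotation')};s=read_state();T=R.from_rotvec(s['orientation'])
print('cam',T.inv().apply(c['position']-s['tool_pos'])*1000)
for n,u,v,h in [('pins',[293.4,346.4],[180.4,180],.092),('holes',[286.5,349.8],[189.5,190.2],s['tool_pos'][2]-.1785)]:
    a=T.inv().apply(onplane(c,u,v,h,True)-s['tool_pos'])*1000;print(n,np.round(a[:,:2],2),a.mean(0)[:2])
E
```

```text
cam [80.67373851 -0.29077438 20.95667403]
pins [[ 56.57 -13.26]
 [ 56.79  14.61]] [56.68040615  0.67792491]
holes [[ 57.21 -13.82]
 [ 56.91  13.32]] [57.06230518 -0.24981196]
```

Request:
carry_out --targets '[{"hand":50,"x":-0.0004,"y":0.0009,"z":0.002,"ax":0,"ay":0,"az":0.001},{"hand":50,"x":-0.0004,"y":0.0009,"z":0.015,"ax":0,"ay":0,"az":0.001},{"hand":50,"x":-0.0004,"y":0.0009,"z":0.03,"ax":0,"ay":0,"az":0.001},{"hand":50,"x":-0.0004,"y":0.0009,"z":0.04,"ax":0,"ay":0,"az":0.001},{"hand":50,"x":-0.0004,"y":0.0009,"z":0.045,"ax":0,"ay":0,"az":0.001},{"hand":50,"x":-0.0004,"y":0.0009,"z":0.05,"ax":0,"ay":0,"az":0.001},{"hand":50,"x":-0.0004,"y":0.0009,"z":0.055,"ax":0,"ay":0,"az":0.001},{"hand":50,"x":-0.0004,"y":0.0009,"z":0.06,"ax":0,"ay":0,"az":0.001}]'

```text
t: 6.68
tool_pos: [0.6101, 0.0119, 0.2452]
orientation: [3.14, 0.083, 0.001]
force: [-0.5, 0.4, -1.5]
opening: 0.0581
gripper_force: 25.0
```

```bash
python3 - <<'E'
from h import *
go(.6101,.0115,.2085,3)
E
```

```text
t 6.67 shift [-0.      0.0004  0.0367] turn [ 0.     -0.0006  0.0004] F [-0.5  0.4 -1.5]
```

No contact force, so the holes are over the posts. Lower to the ledges.

Request:
carry_out --targets '[{"hand":50,"x":0,"y":0,"z":0.01,"ax":0,"ay":0,"az":0},{"hand":50,"x":0,"y":0,"z":0.02,"ax":0,"ay":0,"az":0},{"hand":50,"x":0,"y":0,"z":0.026,"ax":0,"ay":0,"az":0},{"hand":50,"x":0,"y":0,"z":0.031,"ax":0,"ay":0,"az":0},{"hand":50,"x":0,"y":0,"z":0.034,"ax":0,"ay":0,"az":0},{"hand":50,"x":0,"y":0,"z":0.0355,"ax":0,"ay":0,"az":0},{"hand":50,"x":0,"y":0,"z":0.0365,"ax":0,"ay":0,"az":0},{"hand":50,"x":0,"y":0,"z":0.0365,"ax":0,"ay":0,"az":0}]'

```text
t: 7.68
tool_pos: [0.61, 0.0119, 0.2089]
orientation: [3.14, 0.083, 0.0]
force: [0.0, -0.1, -2.2]
opening: 0.0577
gripper_force: 25.0
```

Request:
carry_out --targets '[{"hand":50,"x":0,"y":0,"z":0.0008,"ax":0,"ay":0,"az":0},{"hand":50,"x":0,"y":0,"z":0.0012,"ax":0,"ay":0,"az":0},{"hand":80,"x":0,"y":0,"z":0.0012,"ax":0,"ay":0,"az":0},{"hand":80,"x":0,"y":0,"z":0.0012,"ax":0,"ay":0,"az":0},{"hand":80,"x":0,"y":0,"z":0.0012,"ax":0,"ay":0,"az":0},{"hand":80,"x":0,"y":0,"z":0.0012,"ax":0,"ay":0,"az":0},{"hand":80,"x":0,"y":0,"z":-0.01,"ax":0,"ay":0,"az":0},{"hand":80,"x":0,"y":0,"z":-0.04,"ax":0,"ay":0,"az":0}]'

```text
t: 8.68
tool_pos: [0.609, 0.012, 0.2479]
orientation: [-3.14, -0.083, 0.006]
force: [0.3, -0.2, -0.3]
opening: 0.0743
gripper_force: 0.0
```

```bash
python3 - <<'E'
from h import *
go(.515,.085,.33,3)
E
```

```text
t 8.68 shift [-0.0903 -0.0779 -0.0818] turn [-0.0004  0.0036  0.0005] F [ 0.3 -0.2 -0.3]
```

Request:
carry_out --targets '[{"hand":100,"x":0,"y":0,"z":-0.05,"ax":0,"ay":0,"az":0},{"hand":100,"x":-0.02,"y":-0.02,"z":-0.1,"ax":0,"ay":0,"az":0},{"hand":100,"x":-0.06,"y":-0.04,"z":-0.13,"ax":0,"ay":0,"az":0},{"hand":100,"x":-0.095,"y":-0.05,"z":-0.13,"ax":0,"ay":0,"az":0},{"hand":100,"x":-0.095,"y":-0.05,"z":-0.13,"ax":0,"ay":0,"az":0},{"hand":100,"x":-0.095,"y":-0.05,"z":-0.13,"ax":0,"ay":0,"az":0},{"hand":100,"x":-0.095,"y":-0.05,"z":-0.13,"ax":0,"ay":0,"az":0}]'

```text
t: 9.55
tool_pos: [0.5132, 0.0565, 0.3787]
orientation: [3.14, 0.082, 0.0]
force: [-0.4, -0.9, 0.6]
opening: 0.0928
gripper_force: 0.0
```

```bash
python3 - <<'E'
from h import *
go(.583,.101,.3,50)
plate('w5',z=.03)
z=np.load('w5.npz');p=z['p'];c={k:z[k] for k in('fx','fy','cx','cy','position','rotation')}
E
```

```text
t 9.55 shift [ 0.0721 -0.0408  0.0788] turn [ 1.000e-04 -1.000e-04 -8.204e-01] F [-0.4 -0.9  0.6]
[  334    28    76   188 13099] [609.   14.8 169.5  66.5   2.9]
[  37  180   71  125 4070] [478.9 327.  137.3  52.7  15.4]
[ 156   28   63   64 2804] [662.5 183.9  61.6  60.5  87.5]
```

View pics/w5.png

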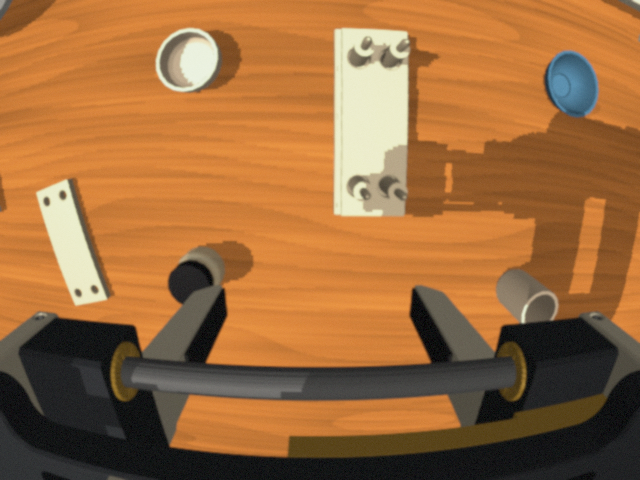

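The large-hole plate is seated over all four posts at (334–408, 28–215). The dish is at (188,60), which measures as (0.663, 0.1845) m. The small plate and jar are undisturbed.

```bash
python3 - <<'E'
from h import *
go(.663,.1845,.190,3)
E
```

```text
t 9.6 shift [ 0.1565 -0.12    0.1885] turn [ 0.0001  0.0003 -0.0001] F [-0.4  0.7  0.1]
```

Request:
carry_out --targets '[{"hand":100,"x":0.05,"y":-0.04,"z":0,"ax":0,"ay":0,"az":0},{"hand":100,"x":0.1,"y":-0.08,"z":0,"ax":0,"ay":0,"az":0},{"hand":100,"x":0.14,"y":-0.11,"z":0.03,"ax":0,"ay":0,"az":0},{"hand":100,"x":0.1565,"y":-0.12,"z":0.07,"ax":0,"ay":0,"az":0},{"hand":100,"x":0.1565,"y":-0.12,"z":0.11,"ax":0,"ay":0,"az":0},{"hand":100,"x":0.1565,"y":-0.12,"z":0.14,"ax":0,"ay":0,"az":0},{"hand":100,"x":0.1565,"y":-0.12,"z":0.145,"ax":0,"ay":0,"az":0},{"hand":100,"x":0.1565,"y":-0.12,"z":0.145,"ax":0,"ay":0,"az":0}]'

```text
t: 10.6
tool_pos: [0.6628, 0.1848, 0.234]
orientation: [3.141, 0.082, -0.0]
force: [-0.4, 0.7, 0.8]
opening: 0.0928
gripper_force: 0.0
```

Request:
carry_out --targets '[{"hand":100,"x":0,"y":0,"z":0.02,"ax":0,"ay":0,"az":0},{"hand":100,"x":0,"y":0,"z":0.035,"ax":0,"ay":0,"az":0},{"hand":100,"x":0,"y":0,"z":0.0435,"ax":0,"ay":0,"az":0},{"hand":50,"x":0,"y":0,"z":0.0435,"ax":0,"ay":0,"az":0},{"hand":50,"x":0,"y":0,"z":0.0435,"ax":0,"ay":0,"az":0},{"hand":50,"x":0,"y":0,"z":0.0435,"ax":0,"ay":0,"az":0},{"hand":50,"x":0,"y":0,"z":0.0435,"ax":0,"ay":0,"az":0},{"hand":50,"x":0,"y":0,"z":0.0435,"ax":0,"ay":0,"az":0}]' --newtons 12

```text
t: 11.6
tool_pos: [0.6627, 0.185, 0.191]
orientation: [-3.14, -0.083, -0.002]
force: [0.2, -1.2, 2.1]
opening: 0.0609
gripper_force: 12.0
```

```bash
python3 - <<'E'
from h import *
go(.6095,.0115,.30,3)
E
```

```text
t 11.6 shift [-0.0621  0.1705 -0.1091] turn [-0.0002 -0.0012  0.0005] F [ 0.2 -1.2  2.1]
```

Request:
carry_out --targets '[{"hand":50,"x":0,"y":0,"z":-0.02,"ax":0,"ay":0,"az":0},{"hand":50,"x":0,"y":0,"z":-0.06,"ax":0,"ay":0,"az":0},{"hand":50,"x":0,"y":0.02,"z":-0.12,"ax":0,"ay":0,"az":0},{"hand":50,"x":-0.02,"y":0.06,"z":-0.13,"ax":0,"ay":0,"az":0},{"hand":50,"x":-0.04,"y":0.11,"z":-0.13,"ax":0,"ay":0,"az":0},{"hand":50,"x":-0.062,"y":0.15,"z":-0.13,"ax":0,"ay":0,"az":0},{"hand":50,"x":-0.062,"y":0.1705,"z":-0.13,"ax":0,"ay":0,"az":0},{"hand":50,"x":-0.062,"y":0.1705,"z":-0.13,"ax":0,"ay":0,"az":0}]'

```text
t: 12.6
tool_pos: [0.6099, 0.0103, 0.3214]
orientation: [3.141, 0.08, 0.003]
force: [-0.3, 1.1, -0.3]
opening: 0.061
gripper_force: 12.0
```

```bash
python3 - <<'E'
from h import *
go(.6095,.0115,.221,3);print(read_state()['opening'])
E
```

```text
t 12.6 shift [-0.0005 -0.0012  0.1004] turn [ 0.0001 -0.0016 -0.0016] F [-0.3  1.1 -0.3]
0.06095852411760021
```

Request:
carry_out --targets '[{"hand":50,"x":0,"y":0,"z":0.03,"ax":0,"ay":0,"az":0},{"hand":50,"x":0,"y":0,"z":0.055,"ax":0,"ay":0,"az":0},{"hand":50,"x":0,"y":0,"z":0.075,"ax":0,"ay":0,"az":0},{"hand":50,"x":0,"y":0,"z":0.088,"ax":0,"ay":0,"az":0},{"hand":50,"x":0,"y":0,"z":0.094,"ax":0,"ay":0,"az":0},{"hand":50,"x":0,"y":0,"z":0.097,"ax":0,"ay":0,"az":0},{"hand":50,"x":0,"y":0,"z":0.099,"ax":0,"ay":0,"az":0},{"hand":50,"x":0,"y":0,"z":0.099,"ax":0,"ay":0,"az":0}]'

```text
t: 13.6
tool_pos: [0.6096, 0.0113, 0.2217]
orientation: [3.14, 0.083, 0.001]
force: [0.5, -0.5, -0.6]
opening: 0.0611
gripper_force: 12.0
```

Request:
carry_out --targets '[{"hand":50,"x":0,"y":0,"z":0.0005,"ax":0,"ay":0,"az":0},{"hand":50,"x":0,"y":0,"z":0.001,"ax":0,"ay":0,"az":0},{"hand":85,"x":0,"y":0,"z":0.001,"ax":0,"ay":0,"az":0},{"hand":85,"x":0,"y":0,"z":0.001,"ax":0,"ay":0,"az":0},{"hand":85,"x":0,"y":0,"z":0.001,"ax":0,"ay":0,"az":0},{"hand":85,"x":0,"y":0,"z":0.001,"ax":0,"ay":0,"az":0},{"hand":85,"x":0,"y":0,"z":-0.01,"ax":0,"ay":0,"az":0},{"hand":85,"x":0,"y":0,"z":-0.04,"ax":0,"ay":0,"az":0}]'

```text
t: 14.6
tool_pos: [0.6086, 0.0114, 0.2603]
orientation: [-3.14, -0.083, 0.006]
force: [-0.6, 0.4, -0.2]
opening: 0.0789
gripper_force: 0.0
```

```bash
python3 - <<'E'
from h import *
go(.404,.324,.36,15.4)
E
```

```text
t 14.6 shift [-0.1882 -0.323  -0.0988] turn [-0.0008  0.0035 -0.216 ] F [-0.6  0.4 -0.2]
```

Now up and off to view the small plate.

Request:
carry_out --targets '[{"hand":100,"x":0,"y":0,"z":-0.05,"ax":0,"ay":0,"az":0},{"hand":100,"x":-0.03,"y":-0.03,"z":-0.09,"ax":0,"ay":0,"az":-0.03},{"hand":100,"x":-0.06,"y":-0.08,"z":-0.099,"ax":0,"ay":0,"az":-0.06},{"hand":100,"x":-0.09,"y":-0.13,"z":-0.099,"ax":0,"ay":0,"az":-0.1},{"hand":100,"x":-0.12,"y":-0.18,"z":-0.099,"ax":0,"ay":0,"az":-0.14},{"hand":100,"x":-0.15,"y":-0.23,"z":-0.099,"ax":0,"ay":0,"az":-0.18},{"hand":100,"x":-0.17,"y":-0.28,"z":-0.099,"ax":0,"ay":0.003,"az":-0.216},{"hand":100,"x":-0.188,"y":-0.323,"z":-0.099,"ax":0,"ay":0.003,"az":-0.216}]'

```text
t: 15.6
tool_pos: [0.4035, 0.3257, 0.3615]
orientation: [-3.112, -0.423, -0.007]
force: [1.1, -0.3, 0.8]
opening: 0.093
gripper_force: 0.0
```

Request:
carry_out --targets '[{"hand":100,"x":0,"y":0,"z":0,"ax":0,"ay":0,"az":0},{"hand":100,"x":0,"y":0,"z":0,"ax":0,"ay":0,"az":0}]'

```text
t: 15.85
tool_pos: [0.4048, 0.3238, 0.3608]
orientation: [3.113, 0.422, 0.006]
force: [0.9, 0.2, -1.1]
opening: 0.0928
gripper_force: 0.0
```

```bash
python3 - <<'E'
from h import *
plate('w6')
go(.472,.3425,.1875,15.4)
E
```

```text
[ 286   68   62  161 9458] [471.8 344.  145.1  54.4  15.2]
[ 591   52   49  161 5187] [603.9  28.2 188.2  90.1  19.9]
[ 113    0   86   79 4514] [540.7 520.7  79.8  80.9   7.4]
t 15.9 shift [ 0.069  -0.0008  0.1734] turn [ 0.0006 -0.0036 -0.0005] F [-1.   0.   0.5]
```

View pics/w6.png

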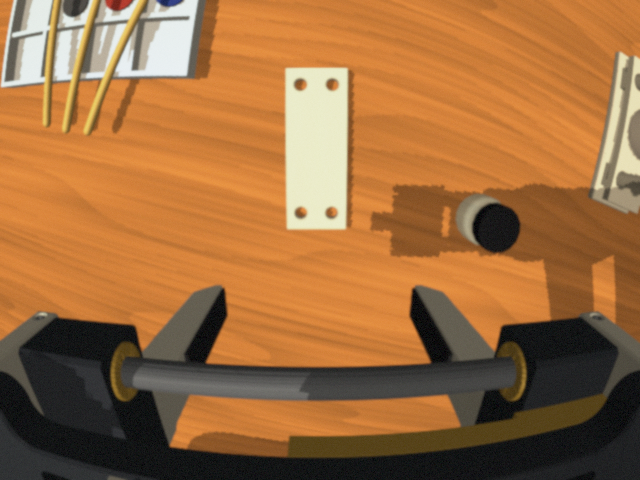

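The small-hole plate is at (286–348, 68–229), measured at (471.8, 344.0) mm and 15.2°. The jar at (490,225) is clear of it.

Request:
carry_out --targets '[{"hand":100,"x":0.05,"y":-0.002,"z":0,"ax":0,"ay":-0.0036,"az":0.003},{"hand":100,"x":0.0695,"y":-0.0022,"z":0.05,"ax":0,"ay":-0.0036,"az":0.003},{"hand":100,"x":0.0695,"y":-0.0022,"z":0.09,"ax":0,"ay":-0.0036,"az":0.003},{"hand":100,"x":0.0695,"y":-0.0022,"z":0.13,"ax":0,"ay":-0.0036,"az":0.003},{"hand":100,"x":0.0695,"y":-0.0022,"z":0.15,"ax":0,"ay":-0.0036,"az":0.003},{"hand":100,"x":0.0695,"y":-0.0022,"z":0.165,"ax":0,"ay":-0.0036,"az":0.003},{"hand":100,"x":0.0695,"y":-0.0022,"z":0.172,"ax":0,"ay":-0.0036,"az":0.003},{"hand":100,"x":0.0695,"y":-0.0022,"z":0.172,"ax":0,"ay":-0.0036,"az":0.003}]'

```text
t: 16.9
tool_pos: [0.4719, 0.3448, 0.189]
orientation: [3.114, 0.416, 0.0]
force: [-0.3, -0.1, -0.2]
opening: 0.093
gripper_force: 0.0
```

Request:
carry_out --targets '[{"hand":45,"x":0,"y":0,"z":0,"ax":0,"ay":0,"az":0},{"hand":45,"x":0,"y":0,"z":0,"ax":0,"ay":0,"az":0},{"hand":45,"x":0,"y":0,"z":0,"ax":0,"ay":0,"az":0},{"hand":45,"x":0,"y":0,"z":0,"ax":0,"ay":0,"az":0},{"hand":45,"x":0,"y":0,"z":0,"ax":0,"ay":0,"az":0},{"hand":45,"x":0,"y":0,"z":0,"ax":0,"ay":0,"az":0}]' --newtons 25

```text
t: 17.65
tool_pos: [0.4716, 0.3447, 0.1886]
orientation: [3.113, 0.416, -0.001]
force: [-0.4, -0.9, 1.6]
opening: 0.0535
gripper_force: 25.0
```

```bash
python3 - <<'E'
from h import *
go(.50,.0062,.38,2.9)
E
```

```text
t 17.65 shift [-0.0616  0.3341 -0.1913] turn [0.0004 0.0005 0.2152] F [-0.4 -0.9  1.6]
```

Request:
carry_out --targets '[{"hand":45,"x":0,"y":0,"z":-0.03,"ax":0,"ay":0,"az":0},{"hand":45,"x":0,"y":0,"z":-0.08,"ax":0,"ay":0,"az":0},{"hand":45,"x":0,"y":0.01,"z":-0.13,"ax":0,"ay":0,"az":0},{"hand":45,"x":0,"y":0.05,"z":-0.16,"ax":0,"ay":0,"az":0.03},{"hand":45,"x":0.01,"y":0.1,"z":-0.16,"ax":0,"ay":0,"az":0.08},{"hand":45,"x":0.02,"y":0.15,"z":-0.16,"ax":0,"ay":0,"az":0.13},{"hand":45,"x":0.03,"y":0.2,"z":-0.16,"ax":0,"ay":0,"az":0.18},{"hand":45,"x":0.036,"y":0.25,"z":-0.16,"ax":0,"ay":0,"az":0.215}]'

```text
t: 18.65
tool_pos: [0.5724, 0.1114, 0.3479]
orientation: [3.14, 0.078, -0.002]
force: [0.1, 1.2, -2.2]
opening: 0.0536
gripper_force: 25.0
```

```bash
python3 - <<'E'
from h import *
go(.6095,.0112,.31,3)
E
```

```text
t 18.65 shift [0.0321 0.1019 0.0379] turn [ 0.0004  0.0012 -0.0029] F [ 0.1  1.2 -2.2]
```

Request:
carry_out --targets '[{"hand":45,"x":0.016,"y":0.05,"z":0,"ax":0,"ay":0,"az":-0.003},{"hand":45,"x":0.0321,"y":0.095,"z":0,"ax":0,"ay":0,"az":-0.003},{"hand":45,"x":0.0321,"y":0.1019,"z":0.01,"ax":0,"ay":0,"az":-0.003},{"hand":45,"x":0.0321,"y":0.1019,"z":0.025,"ax":0,"ay":0,"az":-0.003},{"hand":45,"x":0.0321,"y":0.1019,"z":0.037,"ax":0,"ay":0,"az":-0.003},{"hand":45,"x":0.0321,"y":0.1019,"z":0.037,"ax":0,"ay":0,"az":-0.003},{"hand":45,"x":0.0321,"y":0.1019,"z":0.037,"ax":0,"ay":0,"az":-0.003}]'

```text
t: 19.52
tool_pos: [0.6092, 0.0137, 0.3117]
orientation: [3.14, 0.086, -0.001]
force: [0.3, 0.0, -2.3]
opening: 0.0536
gripper_force: 25.0
```

```bash
python3 - <<'E'
from h import *
go(.6095,.0112,.305,3)
plate('w7')
z=np.load('w7.npz');cv2.imwrite('pics/c7.png',cv2.resize(z['p'][120:230,240:400],None,fx=5,fy=5,interpolation=2))
E
```

```text
t 19.52 shift [0.0001 0.0025 0.0067] turn [0.0004 0.0004 0.0027] F [ 0.3  0.  -2.3]
[  255   122   127   246 27795] [593.2  13.4 212.8  97.2   3.1]
[ 491    0  149   56 3772] [ 8.446e+02 -2.069e+02  5.440e+01  1.835e+02  1.000e-01]
[ 269  399   99   23 1868] [432.2   4.2  30.   95.8   3.1]
```

View pics/c7.png

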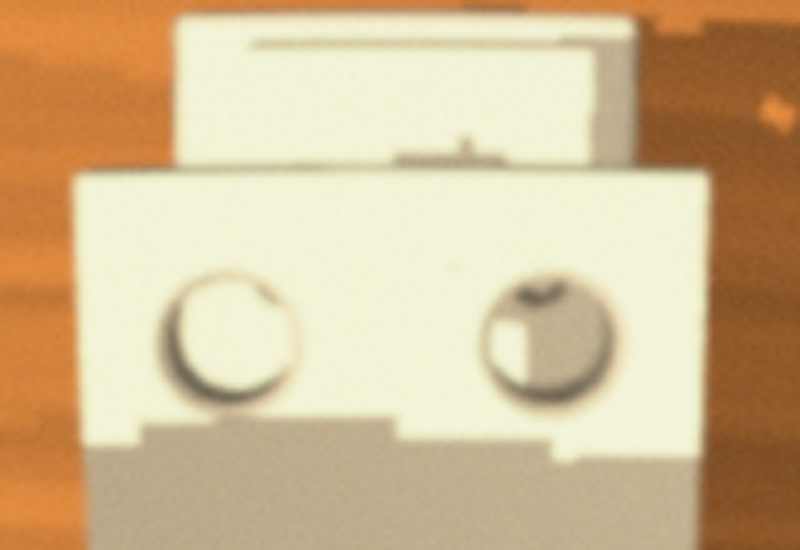

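The holes are centred at (285.6,188) and (349.6,188) in the full picture. The pin tips sit at their upper edge, (348,180) on the right, so I need to shift about 2 mm.

```bash
python3 - <<'E'
from h import *
z=np.load('w7.npz');c={k:z[k] for k in('fx','fy','cx','cy','position','rotation')};s=read_state();T=R.from_rotvec(s['orientation'])
a=T.inv().apply(onplane(c,[285.6,349.6],[188,188],s['tool_pos'][2]-.1785,True)-s['tool_pos'])*1000;print(np.round(a[:,:2],2),a.mean(0)[:2])
b=T.inv().apply(onplane(c,[348],[180.6],.092,True)-s['tool_pos'])*1000;print(b)
g=T.inv().apply(np.array([.6092,.0118,0])-s['tool_pos'])*1000;print('stand',g,'pins expected',g[0]+58,s['tool_pos'])
E
```

```text
[[ 57.83 -14.45]
 [ 57.84  12.9 ]] [57.83485787 -0.77592765]
[[ 55.8464385   15.54083492 220.19100735]]
stand [ -0.41913688   1.55065143 312.16239508] pins expected 57.580863118224485 [0.6094056  0.01352306 0.3121617 ]
```

Request:
carry_out --targets '[{"hand":45,"x":-0.0002,"y":0.0021,"z":0.005,"ax":0,"ay":0,"az":0.002},{"hand":45,"x":-0.0002,"y":0.0021,"z":0.015,"ax":0,"ay":0,"az":0.002},{"hand":45,"x":-0.0002,"y":0.0021,"z":0.024,"ax":0,"ay":0,"az":0.002},{"hand":45,"x":-0.0002,"y":0.0021,"z":0.026,"ax":0,"ay":0,"az":0.002},{"hand":45,"x":-0.0002,"y":0.0021,"z":0.026,"ax":0,"ay":0,"az":0.002},{"hand":45,"x":-0.0002,"y":0.0021,"z":0.026,"ax":0,"ay":0,"az":0.002}]'

```text
t: 20.32
tool_pos: [0.6094, 0.0107, 0.2859]
orientation: [3.14, 0.081, 0.0]
force: [0.5, -1.5, -2.4]
opening: 0.0534
gripper_force: 25.0
```

```bash
python3 - <<'E'
from h import *
go(.6092,.0118,.2565,3)
plate('w8')
z=np.load('w8.npz');cv2.imwrite('pics/c8.png',cv2.resize(z['p'][150:220,260:380],None,fx=6,fy=6,interpolation=2))
E
```

```text
t 20.32 shift [-0.0001 -0.0011  0.0294] turn [ 0.0005 -0.0001 -0.0006] F [ 0.5 -1.5 -2.4]
[  255   121   127   247 28158] [602.7  10.9 193.9  88.3   3. ]
[ 542    0   98   42 2028] [ 824.  -221.1   40.5  129.4   20. ]
[ 269  399   99   23 1853] [456.2   2.9  27.2  87.2   3. ]
```

View pics/c8.png

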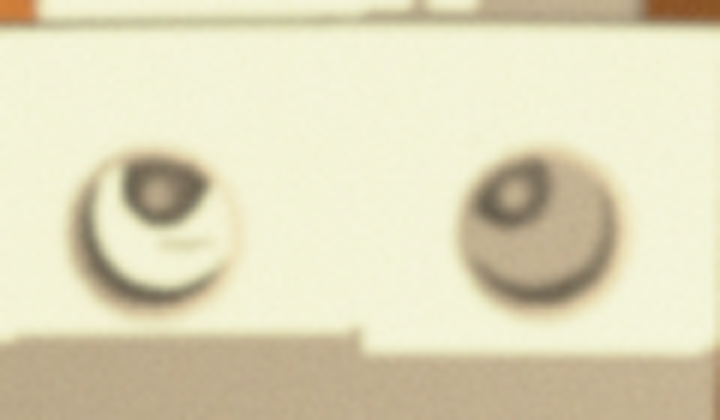

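The pin tips are now visible inside the holes, at (286.2,181.3) and (345.5,182.2). The hole centres are at (285.5,188.7) and (350,188.7).

```bash
python3 - <<'E'
from h import *
z=np.load('w8.npz');c={k:z[k] for k in('fx','fy','cx','cy','position','rotation')};s=read_state();T=R.from_rotvec(s['orientation'])
for n,u,v,h in [('pins',[286.2,345.5],[181.3,182.2],.092),('holes',[285.5,350],[188.7,188.7],s['tool_pos'][2]-.1785)]:
    a=T.inv().apply(onplane(c,u,v,h,True)-s['tool_pos'])*1000;print(n,np.round(a[:,:2],2),a.mean(0)[:2])
E
```

```text
pins [[ 59.01 -15.3 ]
 [ 58.57  12.5 ]] [58.78844293 -1.3987268 ]
holes [[ 57.75 -14.32]
 [ 57.75  13.33]] [57.75014172 -0.49528472]
```

Request:
carry_out --targets '[{"hand":45,"x":0.0007,"y":-0.0009,"z":0,"ax":0,"ay":0,"az":0.002},{"hand":45,"x":0.0007,"y":-0.0009,"z":0,"ax":0,"ay":0,"az":0.002},{"hand":45,"x":0.0007,"y":-0.0009,"z":0.003,"ax":0,"ay":0,"az":0.002},{"hand":45,"x":0.0007,"y":-0.0009,"z":0.006,"ax":0,"ay":0,"az":0.002},{"hand":45,"x":0.0007,"y":-0.0009,"z":0.009,"ax":0,"ay":0,"az":0.002},{"hand":45,"x":0.0007,"y":-0.0009,"z":0.012,"ax":0,"ay":0,"az":0.002},{"hand":45,"x":0.0007,"y":-0.0009,"z":0.014,"ax":0,"ay":0,"az":0.002},{"hand":45,"x":0.0007,"y":-0.0009,"z":0.014,"ax":0,"ay":0,"az":0.002}]'

```text
t: 21.38
tool_pos: [0.6097, 0.0116, 0.2713]
orientation: [3.14, 0.078, -0.001]
force: [-0.3, 1.1, -2.2]
opening: 0.0538
gripper_force: 25.0
```

```bash
python3 - <<'E'
from h import *
go(.6092,.0118,.2565,3)
s=read_state();print(s['wrist_torque'])
E
```

```text
t 21.38 shift [-0.0005 -0.0002  0.0148] turn [ 0.0004  0.0009 -0.0026] F [-0.3  1.1 -2.2]
[ 0.04115337 -0.01315654  0.03148429]
```

Pins entered without force. Lower to the shoulders.

Request:
carry_out --targets '[{"hand":45,"x":0,"y":0,"z":0.004,"ax":0,"ay":0,"az":0},{"hand":45,"x":0,"y":0,"z":0.008,"ax":0,"ay":0,"az":0},{"hand":45,"x":0,"y":0,"z":0.011,"ax":0,"ay":0,"az":0},{"hand":45,"x":0,"y":0,"z":0.013,"ax":0,"ay":0,"az":0},{"hand":45,"x":0,"y":0,"z":0.0145,"ax":0,"ay":0,"az":0},{"hand":45,"x":0,"y":0,"z":0.0153,"ax":0,"ay":0,"az":0},{"hand":45,"x":0,"y":0,"z":0.0153,"ax":0,"ay":0,"az":0},{"hand":45,"x":0,"y":0,"z":0.0153,"ax":0,"ay":0,"az":0}]'

```text
t: 22.38
tool_pos: [0.6098, 0.0117, 0.2566]
orientation: [3.14, 0.078, -0.001]
force: [-3.3, -0.8, 2.4]
opening: 0.0536
gripper_force: 25.0
```

Request:
carry_out --targets '[{"hand":80,"x":0,"y":0,"z":0,"ax":0,"ay":0,"az":0},{"hand":80,"x":0,"y":0,"z":0,"ax":0,"ay":0,"az":0},{"hand":80,"x":0,"y":0,"z":0,"ax":0,"ay":0,"az":0},{"hand":80,"x":0,"y":0,"z":0,"ax":0,"ay":0,"az":0},{"hand":80,"x":0,"y":0,"z":-0.01,"ax":0,"ay":0,"az":0},{"hand":80,"x":0,"y":0,"z":-0.03,"ax":0,"ay":0,"az":0},{"hand":80,"x":0,"y":0,"z":-0.07,"ax":0,"ay":0,"az":0},{"hand":100,"x":0,"y":0,"z":-0.11,"ax":0,"ay":0,"az":0}]'

```text
t: 23.38
tool_pos: [0.6098, 0.0117, 0.3691]
orientation: [3.14, 0.078, 0.001]
force: [0.8, -0.2, -0.0]
opening: 0.0805
gripper_force: 0.0
```

```bash
python3 - <<'E'
from h import *
go(.435,-.075,.39,3)
E
```

```text
t 23.38 shift [-0.1789  0.0779 -0.021 ] turn [ 0.0006 -0.0008 -0.0025] F [ 0.8 -0.2 -0. ]
```

```bash
python3 - <<'E'
from h import *
print(onplane(camera_params('top'),[411],[296],.07))
z=np.load('w2.npz');c={k:z[k] for k in('fx','fy','cx','cy','position','rotation')};print(onplane(c,[120],[111],.07,True))
z=np.load('w3.npz');c={k:z[k] for k in('fx','fy','cx','cy','position','rotation')};print(onplane(c,[497],[220],.07,True))
go(.36,-.16,.38,3)
E
```

```text
[[ 0.4495545  -0.16955321  0.07      ]]
[[ 0.44782493 -0.17169638  0.07      ]]
[[ 0.44933462 -0.16504044  0.07      ]]
t 23.38 shift [-0.2581  0.1591 -0.011 ] turn [ 0.0006 -0.0008 -0.0025] F [ 0.8 -0.2 -0. ]
```

Request:
carry_out --targets '[{"hand":100,"x":-0.03,"y":0.02,"z":-0.011,"ax":0,"ay":0,"az":0},{"hand":100,"x":-0.08,"y":0.05,"z":-0.011,"ax":0,"ay":0,"az":0},{"hand":100,"x":-0.13,"y":0.08,"z":-0.011,"ax":0,"ay":0,"az":0},{"hand":100,"x":-0.18,"y":0.11,"z":-0.011,"ax":0,"ay":0,"az":0},{"hand":100,"x":-0.22,"y":0.14,"z":-0.011,"ax":0,"ay":0,"az":0},{"hand":100,"x":-0.248,"y":0.164,"z":-0.011,"ax":0,"ay":0,"az":0},{"hand":100,"x":-0.248,"y":0.164,"z":-0.011,"ax":0,"ay":0,"az":0},{"hand":100,"x":-0.248,"y":0.164,"z":-0.011,"ax":0,"ay":0,"az":0}]'

```text
t: 24.38
tool_pos: [0.3706, -0.1644, 0.3788]
orientation: [3.139, 0.077, 0.003]
force: [0.3, -0.4, 0.1]
opening: 0.0929
gripper_force: 0.0
```

```bash
python3 - <<'E'
from h import *
plate('w9',z=.07)
p,d=read_camera('scene');w=np.load('w9.npz')['p'];cv2.imwrite('pics/s9.png',np.hstack([cv2.resize(w,(400,300)),cv2.resize(p[180:330,240:440],(400,300))]))
go(.449,-.1695,.28,3)
E
```

```text
[  93    0   93   72 4721] [538.8  -3.3 103.3  65.1  80.8]
[ 299  112   60   58 2630] [ 447.7 -168.8   44.8   44.9   48.1]
[ 175  413   90   43 2411] [138.3 -65.1  58.4 104.7   0.3]
t 24.48 shift [0.0777 0.0094 0.0981] turn [ 0.0007 -0.0004 -0.0016] F [0.7 0.5 0.2]
```

View pics/s9.png

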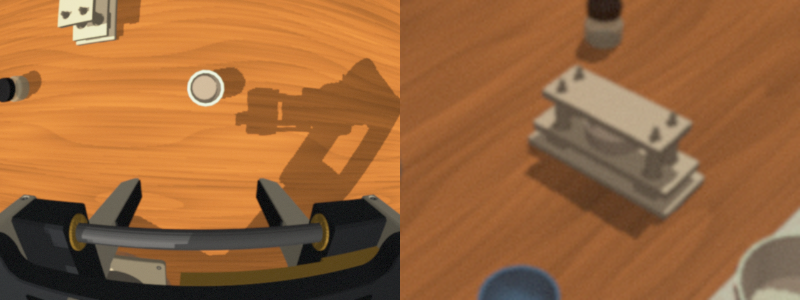

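The left half shows the cup at (329,141) in the full wrist picture, measured at (447.7, −168.8) mm. The right half shows both plates seated level with the dish between them.

Request:
carry_out --targets '[{"hand":100,"x":0.04,"y":0.005,"z":0,"ax":0,"ay":0,"az":0},{"hand":100,"x":0.0764,"y":0.0086,"z":0.01,"ax":0,"ay":0,"az":0},{"hand":100,"x":0.0764,"y":0.0086,"z":0.05,"ax":0,"ay":0,"az":0},{"hand":100,"x":0.0764,"y":0.0086,"z":0.09,"ax":0,"ay":0,"az":0},{"hand":100,"x":0.0764,"y":0.0086,"z":0.13,"ax":0,"ay":0,"az":0},{"hand":100,"x":0.0764,"y":0.0086,"z":0.16,"ax":0,"ay":0,"az":0},{"hand":100,"x":0.0764,"y":0.0086,"z":0.172,"ax":0,"ay":0,"az":0},{"hand":100,"x":0.0764,"y":0.0086,"z":0.172,"ax":0,"ay":0,"az":0}]'

```text
t: 25.48
tool_pos: [0.4471, -0.1688, 0.205]
orientation: [-3.14, -0.08, 0.003]
force: [0.0, -0.4, -0.8]
opening: 0.0931
gripper_force: 0.0
```

Request:
carry_out --targets '[{"hand":35,"x":0,"y":0,"z":0,"ax":0,"ay":0,"az":0},{"hand":35,"x":0,"y":0,"z":0,"ax":0,"ay":0,"az":0},{"hand":35,"x":0,"y":0,"z":0,"ax":0,"ay":0,"az":0},{"hand":35,"x":0,"y":0,"z":0,"ax":0,"ay":0,"az":0},{"hand":35,"x":0,"y":0,"z":0,"ax":0,"ay":0,"az":0},{"hand":35,"x":0,"y":0,"z":0,"ax":0,"ay":0,"az":0}]' --newtons 15

```text
t: 26.22
tool_pos: [0.447, -0.1694, 0.2055]
orientation: [3.14, 0.078, -0.001]
force: [0.9, -1.2, 0.7]
opening: 0.0462
gripper_force: 15.0
```

```bash
python3 - <<'E'
from h import *
s=read_state();go(.6094,.0117,s['tool_pos'][2]+.13,3)
E
```

```text
t 26.23 shift [ 0.1711 -0.1727 -0.1302] turn [ 0.0006  0.0005 -0.0026] F [ 0.9 -1.2  0.7]
```

Request:
carry_out --targets '[{"hand":35,"x":0,"y":0,"z":-0.03,"ax":0,"ay":0,"az":0},{"hand":35,"x":0,"y":0,"z":-0.08,"ax":0,"ay":0,"az":0},{"hand":35,"x":0.01,"y":-0.01,"z":-0.12,"ax":0,"ay":0,"az":0},{"hand":35,"x":0.04,"y":-0.04,"z":-0.14,"ax":0,"ay":0,"az":0},{"hand":35,"x":0.08,"y":-0.08,"z":-0.14,"ax":0,"ay":0,"az":0},{"hand":35,"x":0.12,"y":-0.12,"z":-0.14,"ax":0,"ay":0,"az":0},{"hand":35,"x":0.15,"y":-0.155,"z":-0.14,"ax":0,"ay":0,"az":0},{"hand":35,"x":0.171,"y":-0.173,"z":-0.14,"ax":0,"ay":0,"az":0}]'

```text
t: 27.22
tool_pos: [0.61, 0.0143, 0.3444]
orientation: [-3.14, -0.081, 0.003]
force: [-0.2, -0.7, -1.1]
opening: 0.0463
gripper_force: 15.0
```

Request:
carry_out --targets '[{"hand":35,"x":0,"y":0,"z":0,"ax":0,"ay":0,"az":0},{"hand":35,"x":0,"y":0,"z":0,"ax":0,"ay":0,"az":0}]'

```text
t: 27.48
tool_pos: [0.6088, 0.0117, 0.3446]
orientation: [3.14, 0.078, -0.003]
force: [-0.6, 0.0, -1.4]
opening: 0.0463
gripper_force: 15.0
```

```bash
python3 - <<'E'
from h import *
go(.6094,.0117,.2835,3)
E
```

```text
t 27.48 shift [0.0007 0.     0.0611] turn [ 0.0006  0.002  -0.0025] F [-0.6  0.  -1.4]
```

Request:
carry_out --targets '[{"hand":35,"x":0.0005,"y":0,"z":0.02,"ax":0,"ay":0,"az":0},{"hand":35,"x":0.0005,"y":0,"z":0.035,"ax":0,"ay":0,"az":0},{"hand":35,"x":0.0005,"y":0,"z":0.046,"ax":0,"ay":0,"az":0},{"hand":35,"x":0.0005,"y":0,"z":0.053,"ax":0,"ay":0,"az":0},{"hand":35,"x":0.0005,"y":0,"z":0.057,"ax":0,"ay":0,"az":0},{"hand":35,"x":0.0005,"y":0,"z":0.059,"ax":0,"ay":0,"az":0},{"hand":35,"x":0.0005,"y":0,"z":0.06,"ax":0,"ay":0,"az":0},{"hand":35,"x":0.0005,"y":0,"z":0.06,"ax":0,"ay":0,"az":0}]'

```text
t: 28.48
tool_pos: [0.6098, 0.0121, 0.2856]
orientation: [3.14, 0.078, 0.0]
force: [0.5, -1.2, -0.7]
opening: 0.0459
gripper_force: 15.0
```

Request:
carry_out --targets '[{"hand":35,"x":0,"y":0,"z":0.0006,"ax":0,"ay":0,"az":0},{"hand":35,"x":0,"y":0,"z":0.0012,"ax":0,"ay":0,"az":0},{"hand":35,"x":0,"y":0,"z":0.0016,"ax":0,"ay":0,"az":0},{"hand":35,"x":0,"y":0,"z":0.0016,"ax":0,"ay":0,"az":0}]'

```text
t: 28.98
tool_pos: [0.6097, 0.0121, 0.2836]
orientation: [3.14, 0.078, -0.001]
force: [-0.2, 0.7, -1.4]
opening: 0.046
gripper_force: 15.0
```

Request:
carry_out --targets '[{"hand":35,"x":0,"y":0,"z":0.0004,"ax":0,"ay":0,"az":0},{"hand":35,"x":0,"y":0,"z":0.0008,"ax":0,"ay":0,"az":0},{"hand":35,"x":0,"y":0,"z":0.0008,"ax":0,"ay":0,"az":0}]'

```text
t: 29.35
tool_pos: [0.6098, 0.0121, 0.2835]
orientation: [3.14, 0.078, 0.0]
force: [-3.3, -0.8, 5.6]
opening: 0.0462
gripper_force: 15.0
```

Contact (about 7 N); release and retreat.

Request:
carry_out --targets '[{"hand":75,"x":0,"y":0,"z":-0.0005,"ax":0,"ay":0,"az":0},{"hand":75,"x":0,"y":0,"z":-0.0005,"ax":0,"ay":0,"az":0},{"hand":75,"x":0,"y":0,"z":-0.0005,"ax":0,"ay":0,"az":0},{"hand":75,"x":0,"y":0,"z":-0.0005,"ax":0,"ay":0,"az":0},{"hand":75,"x":0,"y":0,"z":-0.02,"ax":0,"ay":0,"az":0},{"hand":75,"x":0,"y":0,"z":-0.05,"ax":0,"ay":0,"az":0},{"hand":75,"x":0,"y":0,"z":-0.09,"ax":0,"ay":0,"az":0},{"hand":75,"x":0,"y":0,"z":-0.13,"ax":0,"ay":0,"az":0}]'

```text
t: 30.35
tool_pos: [0.6096, 0.0121, 0.4157]
orientation: [3.14, 0.078, 0.001]
force: [-0.3, 0.1, -0.5]
opening: 0.0699
gripper_force: 0.0
```

Request:
carry_out --targets '[{"hand":75,"x":-0.05,"y":0,"z":0,"ax":0,"ay":0,"az":0},{"hand":75,"x":-0.1,"y":0,"z":0,"ax":0,"ay":0,"az":0},{"hand":75,"x":-0.15,"y":0,"z":0,"ax":0,"ay":0,"az":0},{"hand":75,"x":-0.15,"y":0,"z":0,"ax":0,"ay":0,"az":0},{"hand":75,"x":-0.15,"y":0,"z":0,"ax":0,"ay":0,"az":0},{"hand":75,"x":-0.15,"y":0,"z":0,"ax":0,"ay":0,"az":0}]'

```text
t: 31.1
tool_pos: [0.4609, 0.0046, 0.4138]
orientation: [3.14, 0.078, 0.001]
force: [-0.4, -0.9, 0.2]
opening: 0.0696
gripper_force: 0.0
```

```bash
python3 - <<'E'
from h import *
p,d=read_camera('scene');q,d=read_camera('top');cv2.imwrite('pics/s10.png',np.hstack([cv2.resize(p[150:330,240:440],(400,360)),cv2.resize(q[130:310,215:415],(400,360))]))
E
```

```text
(no output)
```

View pics/s10.png

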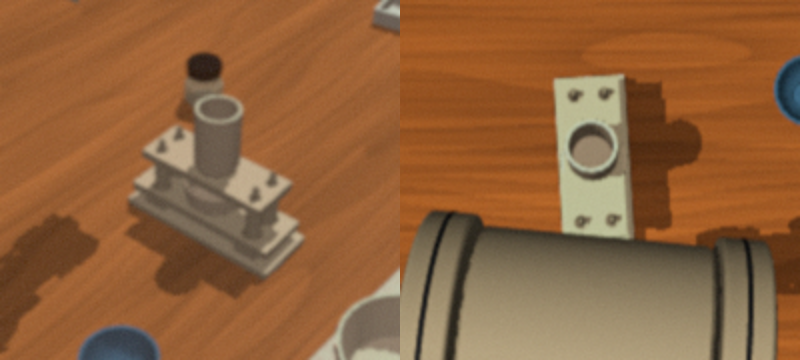

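The cup stands upright in the middle of the level upper plate, at (592,148) in the combined picture. The dish is below it, and the jar and bowl are in place.

```bash
python3 -c "
from plant import robot;print(robot.close_job())"
```

```text
the job is handed in; nothing more can be done
None
```

I loaded the kiln stand in the required order and handed the job in at about 31 s. The last pictures show both plates seated, the dish and cup upright in place, and the jar and bowl not visibly moved; the hand-in returned no verdict.

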